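Find the stamped parts crate and push it to the dispatch line

TASK

Two closed parts crates stand on the bench, and one has a ring-shaped stamp underneath. With the fingertips only, tip first the crate on the robot's left and then the one on its right over towards the robot, so that each lies on its near side with its underside showing; then push the stamped one, still lying so, sideways until it sits centred on the white tape of the dispatch line. Lift neither crate off the bench, leave the unstamped one where it fell, and do not disturb the oil can, the grease jar or the wrench.

Things in the scene. Friction and masses are not known exactly. Their poses are not given: they have to be found in the camera images.
- crate_a: One of two outwardly identical closed parts crates (grey plastic, black lid), one left and one right of the tape, which varies; one is stamped underneath. 100 mm deep (x), 110 wide (y), 110 high, upright at the start. Origin: centre of its underside; x points away from the robot, y to its left (yaw up to 0.25 rad), z up through the lid. Once tipped it is 100 mm high, underside facing away from the robot.
- crate_b: One of two outwardly identical closed parts crates (grey plastic, black lid), one left and one right of the tape, which varies; one is stamped underneath. 100 mm deep (x), 110 wide (y), 110 high, upright at the start. Origin: centre of its underside; x points away from the robot, y to its left (yaw up to 0.25 rad), z up through the lid. Once tipped it is 100 mm high, underside facing away from the robot.
- stamp (a point): Centre of the stamp, which lies in the middle of the underside of one of the two crates: a white ink ring 67 mm across with a bar across it along the crate's y, on the grey plastic. The other crate's underside is plain. Hidden from the cameras until its crate is tipped.
- mid_a (a point): The middle of crate_a, 55 mm above its underside. 0.35 to 0.7 kg, packed low: centre of mass about 42 mm above the underside, 44 mm from the near wall. Pulled at the lip towards the robot with 1.5 to 3 N it tips about its near lower edge without sliding, overbalances at roughly 45 degrees and drops onto its near wall, where it lies stably.
- mid_b (a point): The middle of crate_b, 55 mm above its underside. 0.35 to 0.7 kg, packed low: centre of mass about 42 mm above the underside, 44 mm from the near wall. Pulled at the lip towards the robot with 1.5 to 3 N it tips about its near lower edge without sliding, overbalances at roughly 45 degrees and drops onto its near wall, where it lies stably.
- lip_a (a point): Middle of the lower outer edge of crate_a's pull lip (x +62, y 0, z 104 mm in the crate's frame): the 6 mm lid sticks out 12 mm past the wall along the whole far side, and only there. With the crate tipped, the lip stands up 12 mm above its top at the robot's end.
- lip_b (a point): Middle of the lower outer edge of crate_b's pull lip (x +62, y 0, z 104 mm in the crate's frame): the 6 mm lid sticks out 12 mm past the wall along the whole far side, and only there. With the crate tipped, the lip stands up 12 mm above its top at the robot's end.
- edge_l_a (a point): The left end of the near lower edge of crate_a (the edge nearest the robot on its underside, x -50, y +55, z 0 mm in the crate's frame): the edge it turns about when tipped towards the robot; it stays on the bench.
- edge_r_a (a point): The right end of the near lower edge of crate_a (the edge nearest the robot on its underside, x -50, y -55, z 0 mm in the crate's frame): the edge it turns about when tipped towards the robot; it stays on the bench.
- edge_l_b (a point): The left end of the near lower edge of crate_b (the edge nearest the robot on its underside, x -50, y +55, z 0 mm in the crate's frame): the edge it turns about when tipped towards the robot; it stays on the bench.
- edge_r_b (a point): The right end of the near lower edge of crate_b (the edge nearest the robot on its underside, x -50, y -55, z 0 mm in the crate's frame): the edge it turns about when tipped towards the robot; it stays on the bench.
- dispatch_line: The dispatch line: a strip of white tape stuck flat on the bench between the crates, 420 mm long (its x, leading away from the robot), 50 mm wide (its y), 1 mm thick and no obstacle. Origin: the strip's centre, on the bench.
- oil_can: Bystander: a plain steel can, 56 mm across, 120 mm high, standing far to the left. Origin: centre of its underside.
- grease_jar: Bystander: a squat dark jar, 64 mm across, 75 mm high, standing far to the right. Origin: centre of its underside.
- wrench: Bystander: a steel wrench 160 mm long (its x), lying across the far end of the tape. Origin: centre of its underside.
Not all that is in view belongs to the job. Leave any blue or orange look-alike of the crate_a alone. Leave any brown look-alike of the crate_b alone.

How it is judged:
On the way, in this order (a step that is already met when the one before it is completed fails the run):
1. the left crate lies on its near side, left of the tape ((((angle between crate_a's own z axis and vertical between 1.4 and 1.75 rad and height (world z) of lip_a above 0.095 m) and world y of crate_a above 0.06 m) or ((angle between crate_b's own z axis and vertical between 1.4 and 1.75 rad and height (world z) of lip_b above 0.095 m) and world y of crate_b above 0.06 m))), for 0.2 s.
2. the right crate lies on its near side too, and neither has been pushed to the tape yet (angle between crate_a's own z axis and vertical between 1.4 and 1.75 rad and height (world z) of each of lip_a, lip_b above 0.095 m and angle between crate_b's own z axis and vertical between 1.4 and 1.75 rad and ((world y of crate_a above 0.06 m and world y of crate_b below -0.06 m) or (world y of crate_b above 0.06 m and world y of crate_a below -0.06 m))), for 0.2 s.
At the end, for the whole second after the job is handed in: The stamped crate lies at rest on its near side with its middle within 25 mm of the tape's centre line and between the tape's ends; the unstamped crate lies at rest on its near side, clear of the tape, its near lower edge within 60 mm of where it was at the start (angle between crate_a's own z axis and vertical between 1.4 and 1.75 rad and height (world z) of each of lip_a, lip_b above 0.095 m and linear speed of each of crate_a, crate_b below 0.02 m/s and angular speed of each of crate_a, crate_b below 0.15 rad/s and y of mid_a in the frame of dispatch_line between -0.025 and 0.025 m and x of mid_a in the frame of dispatch_line between -0.2 and 0.2 m and angle between crate_b's own z axis and vertical between 1.4 and 1.75 rad and distance of each of edge_l_b, edge_r_b from where it was at the start of the episode below 0.06 m and not (y of mid_b in the frame of dispatch_line between -0.075 and 0.075 m)); the robot touches nothing.
It fails at once if the stamped crate is lifted off the bench (both ends of its near lower edge more than 20 mm up) or tipped away from the robot (height (world z) of each of edge_l_a, edge_r_a above 0.02 m).
It fails at once if the unstamped crate is lifted off the bench (both ends of its near lower edge more than 20 mm up) or tipped away from the robot (height (world z) of each of edge_l_b, edge_r_b above 0.02 m).
It fails at once if the oil can is disturbed (moved more than 20 mm) (distance of oil_can from where it was at the start of the episode above 0.02 m).
It fails at once if the grease jar is disturbed (moved more than 20 mm) (distance of grease_jar from where it was at the start of the episode above 0.02 m).
It fails at once if the wrench is disturbed (moved more than 20 mm) (distance of wrench from where it was at the start of the episode above 0.02 m).
It also fails if it takes over 72 s, if anything falls off the work surface, if the arm or the gripper's body presses on something with over 40 N, if the wrist force passes 120 N, or if a joint passes its speed limit or range.

ROBOT

A 7-joint arm with a two-finger parallel gripper is mounted at the origin on the work surface. World frame = base frame: x ahead of the robot, y to its left, z up, the work surface at z = 0. Lengths are in m, angles in rad, forces in N, time in s.
With the tool pointing down it reaches from about 0.425 to 0.875 m from the base axis. Payload 4.7 kg.
Tool frame: the origin (TCP) lies on the centre line of the jaws, within the pads' length; the fingertips stand 8 mm ahead of it and the grasp point (between the pads) lies 11 mm behind it; z points along the fingers, y is the direction in which the jaws open and shut (so a half turn about z gives the same grasp; the last joint's range is limited). The gripper opens to 87 mm and grips with 3 to 60 N. Pads are 19 mm wide; open, the fingers measure 117 mm over their backs; the gripper's body (75 mm by 190 mm) begins 51 mm behind the grasp point.
Start: joints at [-1.099, 0.321, -0.07, 1.45, 0.023, 1.371, -0.057], TCP at [0.287, 0.583, 0.231] pointing down, gripper open.
Joint ranges: [-2.86, 2.86], [-0.3, 2.09], [-1.38, 1.24], [0.06, 2.45], [-1.56, 4.7], [0.09, 2.05], [-2.69, 2.69]. Speed limits (rad/s): [2.57, 2.57, 3.14, 3.14, 3.14, 3.14, 3.14].

INTERFACE

Orientations are given as a rotation vector (axis times angle).
In Python, from bench import ctrl, cams, workorder gives the robot as it stands. The module is installed in compiled form; this text tells all that it offers.
- The arm moves only by the tool carry_out, never from a script. Its argument "rows" is a list of rows, each an object with "offset": the shift along the tool's x, y, z in m, a list of three; "rot": the turn, a rotation vector about the tool's x, y, z in degrees, a list of three; "gripper": the opening, from 0 (shut) to 1 (fully open). In form: [{"offset": [dx, dy, dz], "rot": [rx, ry, rz], "gripper": gripper}, ...]. A call has 1 to 10 rows; each row shifts and turns the commanded pose from where the row before left it, along the tool's axes as they then stand; what a row does not reach is not made up. A row lasts 1/8 s, in which the tool goes at most 62.5 mm and 10.7 degrees, less where a joint would pass 70% of its speed; a pose out of reach is approached as far as the arm can. A call is refused whole if a number of a shift passes 0.0625 or a number of a turn 10.7, either way. A call with a gripper value outside its range is refused whole. The fingers move at their own pace and stop on an object; "grip_force" is the grip in N (left out, the last holds). Time passes only in rows, so rows that do not move let the fingers close. It gives the time, the measured TCP pose, the force and the opening at its end, in the units of the state.
- ctrl.get_state(): the state, without advancing time (a new reading comes with each control period).
- cams.get_image(name): name is "scene" or "top"; returns a dict with "img" (480x640x3 uint8, red, green, blue), "vfov" (degrees; the focal length in pixels is half the picture's height over the tangent of half this angle, whatever the lens; pixels are square), "cx", "cy" (the principal point, pixels), "R" (3x3) and "t" (3): a world point X has camera coordinates R X + t. Camera axes: x right, y down, z forward; pixel columns grow to the right and rows downward; lengths in m; the calibration is good to about 2 mm. A picture is of the moment at which its call begins. There is no depth.
- workorder.close_job(): hands the job in, once; it reports no verdict.
The state is a dict: "time": time; "joint_positions": joint angles; "qd": joint speeds; "joint_torque": joint torques, N m; "position": TCP position; "tool_rot": TCP orientation; "ft_force": force on the tool from outside, world axes, zero at the start; "torque": the same for the moment, N m; "grip_width": opening from 0.0 (shut) to 1.0 (fully open).
Only numpy, scipy, OpenCV 4.12 (cv2) and the standard library are available. Lean on these libraries where they do the work, as an engineer would, in place of code of your own. Each camera call takes 0.05 s, during which the arm holds its last target.

## Working session

There is one attempt and no reset: what is moved stays moved. The work goes in short steps, Python scripts to look and compute and a tool call to move; the robot and the scene stay as the last step left them, time stands still between calls to the robot, and variables do not carry over. Pictures are saved under pics/ and viewed, and the job is handed in when it is done.

Besides the shell and the picture viewer there is one more tool, called after "Request:" in YAML: its name, and indented under it one key for each argument. carry_out: Moves the arm, as the interface text tells. Its arguments: {"type":"object","properties":{"rows":{"type":"array"},"grip_force":{"type":"number"}},"required":["rows"]}

```bash
mkdir -p pics; python3 - <<'E'
from bench import ctrl,cams
import cv2
s=ctrl.get_state()
for k in s: print(k,s[k])
for n in ("scene","top"):
    c=cams.get_image(n); cv2.imwrite(f"pics/{n}0.png",c["img"][:,:,::-1]); print(n,c["vfov"],c["cx"],c["cy"],c["R"],c["t"],[k for k in c])
E
```

```text
time 0.0
joint_positions [-1.09891387  0.32182074 -0.07009948  1.45166748  0.02257606  1.37080889
 -0.05693685]
qd [-0.00117413 -0.0010112   0.00042821  0.00089389 -0.00081742 -0.00179258
 -0.00206291]
joint_torque [ 6.06058666e-05 -4.91296184e+01 -4.03506327e-01 -3.12524700e+01
 -6.37399871e-02  4.39145823e-02  1.95275220e-04]
position [0.28706347 0.58257321 0.22946686]
tool_rot [-7.12732927e-01 -3.05929880e+00  2.95631014e-03]
ft_force [-0.3181099  -0.10430012  0.46275873]
torque [ 0.02476198  0.04309811 -0.00732003]
grip_width 1.0010916869860509
scene 45.06659634634912 307.2925115104198 243.41559353674828 [[ 0.80346515  0.5950204  -0.01986154]
 [ 0.40407884 -0.56952672 -0.71579299]
 [-0.43722311  0.56708909 -0.69803002]] [-0.48393906 -0.17834531  1.705697  ] ['img', 'vfov', 'cx', 'cy', 'R', 't']
top 48.22863968082012 326.80402774409845 249.28313327426858 [[ 1.70464982e-02 -9.99851559e-01  2.50534015e-03]
 [-9.93046528e-01 -1.72222841e-02 -1.16455938e-01]
 [ 1.16481798e-01 -5.02753409e-04 -9.93192699e-01]] [2.83729048e-04 5.85831892e-01 1.22211843e+00] ['img', 'vfov', 'cx', 'cy', 'R', 't']
```

View pics/scene0.png

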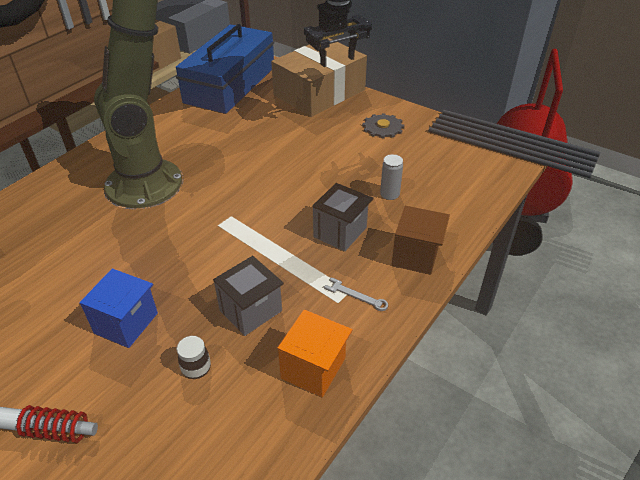

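View pics/top0.png

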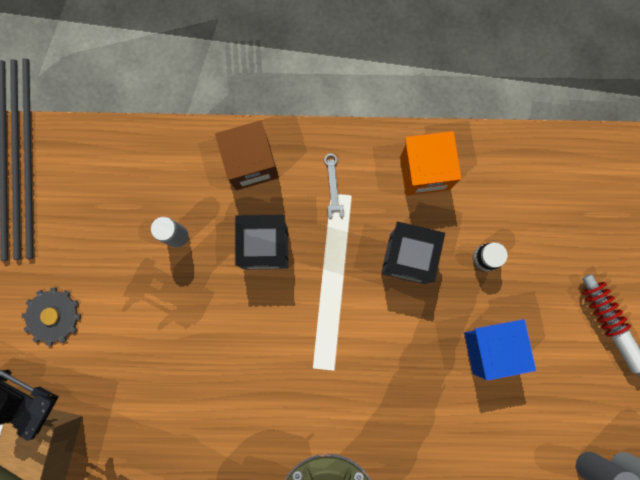

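Both pictures show two grey crates with black lids, left at top (262,242) / scene (341,215) and right at top (414,253) / scene (250,293). The things that could be mistaken for them are brown (247,155), orange (431,162) and blue (500,350) in the top view. None of those is grey with a black lid, so I choose the two grey ones. Next I measure and crop.

```bash
cat > h.py <<'E'
import numpy as np, cv2
from bench import ctrl,cams
def cam(n,save=None):
    c=cams.get_image(n)
    if save: cv2.imwrite(f"pics/{save}.png",c["img"][:,:,::-1])
    return c
def f(c): return 240/np.tan(np.radians(c["vfov"]/2))
def ray(c,uv,z):
    d=np.array([(uv[0]-c["cx"])/f(c),(uv[1]-c["cy"])/f(c),1.]); R=np.array(c["R"]);t=np.array(c["t"])
    o=-R.T@t; w=R.T@d; return o+w*(z-o[2])/w[2]
def proj(c,X):
    p=np.array(c["R"])@np.array(X)+np.array(c["t"]); return p[:2]/p[2]*f(c)+[c["cx"],c["cy"]]
E
python3 - <<'E'
from h import *
c=cam("top","top1"); im=c["img"]
crop=im[130:310,140:520]; cv2.imwrite("pics/crop1.png",cv2.resize(crop[:,:,::-1],None,fx=2.1,fy=2.1,interpolation=cv2.INTER_CUBIC))
hsv=cv2.cvtColor(im,cv2.COLOR_RGB2HSV)
m=((hsv[...,1]<70)&(hsv[...,2]<130)).astype(np.uint8)
m[:120]=0
for name,(x0,x1,y0,y1) in dict(L=(215,305,190,300),R=(365,460,200,300)).items():
    # lid: dark
    mm=np.zeros_like(m); mm[y0:y1,x0:x1]=(im[y0:y1,x0:x1].max(-1)<48)
    k,_=cv2.findContours(mm,cv2.RETR_EXTERNAL,cv2.CHAIN_APPROX_NONE); k=max(k,key=cv2.contourArea)
    r=cv2.minAreaRect(k); print(name,r,cv2.contourArea(k))
    for p in cv2.boxPoints(r): print(p,ray(c,p,.11).round(4))
hs=((im.min(-1)>170)).astype(np.uint8); hs[:,:300]=0;hs[:,360:]=0;hs[:190]=0;hs[380:]=0
k,_=cv2.findContours(hs,cv2.RETR_EXTERNAL,cv2.CHAIN_APPROX_NONE); k=max(k,key=cv2.contourArea)
r=cv2.minAreaRect(k); print(r)
for p in cv2.boxPoints(r): print(p,ray(c,p,.001).round(4))
for n,uv,z in (("can",(163,229),.12),("jar",(493,255),.075),("wr0",(331,159),.005),("wr1",(337,213),.005)): print(n,ray(c,uv,z).round(3))
E
```

```text
L ((261.5, 241.0), (50.99999237060547, 51.99999237060547), 0.0) 2505.5
[236. 267.] [0.5343 0.2087 0.11  ]
[236. 215.] [0.6499 0.2129 0.11  ]
[287. 215.] [0.6518 0.0999 0.11  ]
[287. 267.] [0.5362 0.097  0.11  ]
R ((413.34796142578125, 252.66525268554688), (52.614498138427734, 53.784332275390625), 12.87500286102295) 2459.0
[381.70987 273.0194 ] [ 0.5266 -0.1107  0.11  ]
[393.69437 220.58728] [ 0.6434 -0.1367  0.11  ]
[444.98605 232.3111 ] [ 0.6191 -0.2501  0.11  ]
[433.00156 284.74323] [ 0.5029 -0.2229  0.11  ]
((331.92572021484375, 279.74261474609375), (21.09478759765625, 179.2062225341797), 5.710592269897461)
[312.51483 367.85156] [0.3092 0.0391 0.001 ]
[330.3465  189.53468] [0.7364 0.0042 0.001 ]
[351.3366  191.63367] [ 0.7321 -0.047   0.001 ]
[333.50494 369.95056] [ 0.3052 -0.0102  0.001 ]
can [0.614 0.37  0.12 ]
jar [ 0.574 -0.366  0.075]
wr0 [0.812 0.004 0.005]
wr1 [ 0.678 -0.013  0.005]
```

View pics/crop1.png

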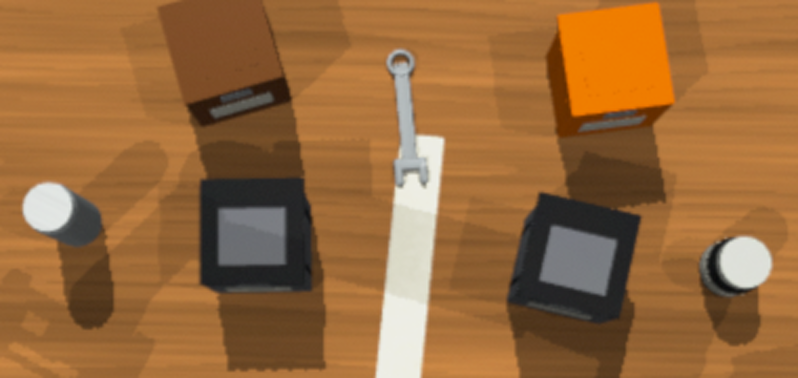

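The crop shows both black lids clearly; their far (lip) corners are at top (235.7,215.7)/(284.8,215.7) for the left crate and (397.1,222.4)/(443.8,232.4) for the right. I check these in the scene view.

```bash
python3 - <<'E'
from h import *
from scipy.spatial.transform import Rotation as Ro
c=cam("top"); s=cam("scene"); im=s["img"].copy()
for n,a,b in (("L",(235.7,215.7),(284.8,215.7)),("R",(397.1,222.4),(443.8,232.4))):
    A=ray(c,a,.11);B=ray(c,b,.11); d=A-B; yaw=np.arctan2(-d[0],d[1]); M=(A+B)/2
    e=np.array([np.cos(yaw),np.sin(yaw),0]); O=M-.062*e
    print(n,A.round(4),B.round(4),np.linalg.norm(d).round(4),"yaw",yaw.round(3),"lip",M.round(4),"orig",O.round(4),"nearedge",(O-.05*e).round(4))
    y=np.array([-e[1],e[0],0])
    for p in (A,B,O-.05*e+.055*y,O-.05*e-.055*y,O+.05*e-.055*y-[0,0,.11]):
        q=proj(s,p); cv2.circle(im,tuple(int(round(v*1)) for v in q),2,(255,0,0),-1)
for uv in ((235,188),(277,178),(405,188),(458,180)): print("brown/orange near",ray(c,uv,.10).round(3))
for uv in ((532,375),(480,380),(465,340)): print("blue",ray(c,uv,.1).round(3))
cv2.imwrite("pics/chk1.png",cv2.resize(im[160:350,180:460,::-1],None,fx=2.5,fy=2.5))
R=Ro.from_rotvec(ctrl.get_state()["tool_rot"]).as_matrix(); print(R.round(3))
T=np.diag([-1.,1,-1]); print("turn deg",np.degrees(Ro.from_matrix(R.T@T).as_rotvec()))
E
```

```text
L [0.6483 0.2135 0.11  ] [0.6502 0.1048 0.11  ] 0.1088 yaw 0.018 lip [0.6492 0.1592 0.11  ] orig [0.5872 0.1581 0.11  ] nearedge [0.5372 0.1572 0.11  ]
R [ 0.6395 -0.1442  0.11  ] [ 0.6189 -0.2475  0.11  ] 0.1053 yaw -0.197 lip [ 0.6292 -0.1959  0.11  ] orig [ 0.5684 -0.1838  0.11  ] nearedge [ 0.5194 -0.174   0.11  ]
brown/orange near [0.713 0.219 0.1  ]
brown/orange near [0.738 0.125 0.1  ]
brown/orange near [ 0.72  -0.163  0.1  ]
brown/orange near [ 0.74  -0.283  0.1  ]
blue [ 0.312 -0.438  0.1  ]
blue [ 0.3   -0.325  0.1  ]
blue [ 0.384 -0.294  0.1  ]
[[-0.897  0.442 -0.   ]
 [ 0.442  0.897 -0.001]
 [-0.    -0.001 -1.   ]]
turn deg [-5.04417105e-02 -7.74733565e-03 -2.62273973e+01]
```

View pics/chk1.png

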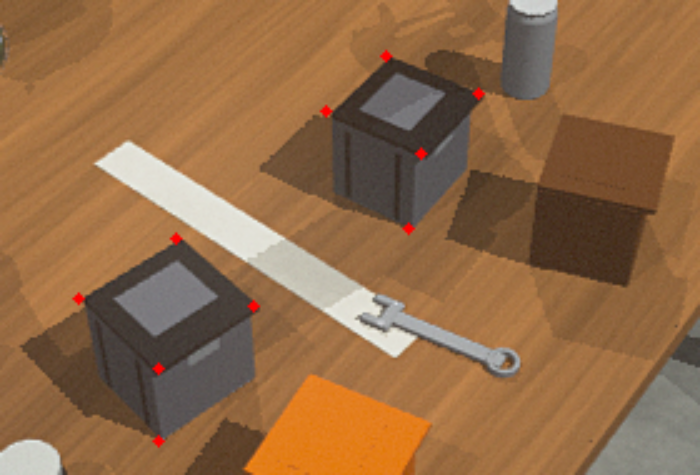

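The measured corners fall on the lid and base corners in the scene view within about 2 px, so the choice and poses hold. I start the reach by aligning the tool and moving to a point above and behind the left lip, shutting the fingers on the way.

Request:
carry_out:
  rows:
    - {"offset": [0, 0, 0], "rot": [0, 0, -8.75], "gripper": 0}
    - {"offset": [0, 0, 0], "rot": [0, 0, -8.75], "gripper": 0}
    - {"offset": [0, 0, 0], "rot": [0, 0, -8.75], "gripper": 0}
    - {"offset": [-0.035, -0.04, 0], "rot": [0, 0, 0], "gripper": 0}
    - {"offset": [-0.035, -0.04, 0], "rot": [0, 0, 0], "gripper": 0}
    - {"offset": [-0.035, -0.04, 0], "rot": [0, 0, 0], "gripper": 0}
    - {"offset": [-0.035, -0.04, 0], "rot": [0, 0, 0], "gripper": 0}
    - {"offset": [-0.035, -0.04, 0], "rot": [0, 0, 0], "gripper": 0}
    - {"offset": [-0.035, -0.04, 0], "rot": [0, 0, 0], "gripper": 0}
    - {"offset": [-0.035, -0.04, 0], "rot": [0, 0, 0], "gripper": 0}

```text
time: 1.5
position: [0.5333, 0.3018, 0.2307]
tool_rot: [-0.001, 3.141, 0.0]
ft_force: [0.2, 0.7, -0.5]
grip_width: 0.017
```

Request:
carry_out:
  rows:
    - {"offset": [-0.029, -0.029, 0], "rot": [0, 0, 0], "gripper": 0}
    - {"offset": [-0.029, -0.029, 0], "rot": [0, 0, 0], "gripper": 0}
    - {"offset": [-0.029, -0.029, 0], "rot": [0, 0, 0], "gripper": 0}
    - {"offset": [-0.029, -0.029, 0], "rot": [0, 0, 0], "gripper": 0}
    - {"offset": [-0.029, -0.028, 0], "rot": [0, 0, 0], "gripper": 0}
    - {"offset": [0, 0, 0.04], "rot": [0, 0, 0], "gripper": 0}
    - {"offset": [0, 0, 0.03], "rot": [0, 0, 0], "gripper": 0}
    - {"offset": [0, 0, 0], "rot": [0, 0, 0], "gripper": 0}

```text
time: 2.5
position: [0.6754, 0.1588, 0.1572]
tool_rot: [0.001, -3.136, 0.002]
ft_force: [-0.3, -0.3, 0.7]
grip_width: 0.009
```

```bash
python3 - <<'E'
from h import *
a=cam("top")["img"];b=cam("scene")["img"]
v=np.hstack([cv2.resize(a[120:300,180:360],(400,400)),cv2.resize(b[100:260,270:430],(400,400))])
cv2.imwrite("pics/p2.png",v[:,:,::-1])
E
```

```text
(no output)
```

View pics/p2.png

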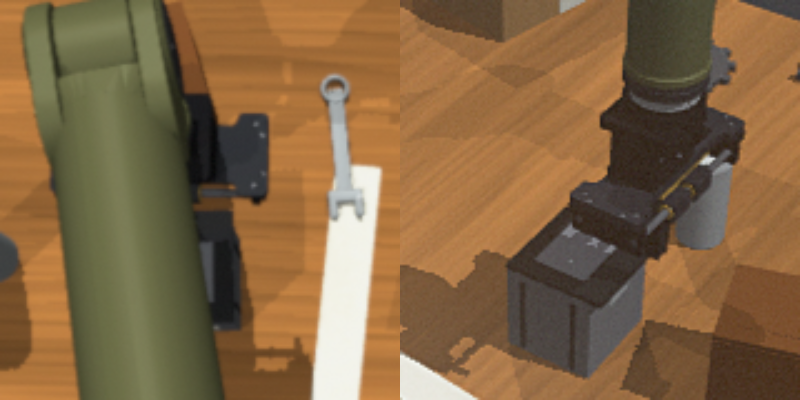

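Fingers stand just behind the left lip. I descend beside it and make contact.

Request:
carry_out:
  rows:
    - {"offset": [0, 0, 0.03], "rot": [0, 0, 0], "gripper": 0}
    - {"offset": [0, 0, 0.027], "rot": [0, 0, 0], "gripper": 0}
    - {"offset": [0.006, 0, 0], "rot": [0, 0, 0], "gripper": 0}
    - {"offset": [0.006, 0, 0], "rot": [0, 0, 0], "gripper": 0}
    - {"offset": [0.005, 0, 0], "rot": [0, 0, 0], "gripper": 0}
    - {"offset": [0, 0, 0], "rot": [0, 0, 0], "gripper": 0}

```text
time: 3.35
position: [0.6631, 0.1597, 0.1067]
tool_rot: [-0.001, 3.134, 0.003]
ft_force: [5.4, 0.2, 3.4]
grip_width: 0.007
```

Request:
carry_out:
  rows:
    - {"offset": [0.01, 0, -0.008], "rot": [0, 0, 0], "gripper": 0}
    - {"offset": [0.01, 0, -0.008], "rot": [0, 0, 0], "gripper": 0}
    - {"offset": [0, 0, 0], "rot": [0, 0, 0], "gripper": 0}

```text
time: 3.72
position: [0.6424, 0.1592, 0.1224]
tool_rot: [-0.0, 3.136, 0.002]
ft_force: [4.6, 0.1, 3.2]
grip_width: 0.003
```

```bash
cat > v.py <<'E'
import sys
from h import *
n=sys.argv[1]; x0,y0,x1,y1=map(int,sys.argv[2:6]); a=cam("top")["img"];b=cam("scene")["img"]
X0,Y0,X1,Y1=map(int,sys.argv[6:10])
v=np.hstack([cv2.resize(a[y0:y1,x0:x1],(400,400)),cv2.resize(b[Y0:Y1,X0:X1],(400,400))])
cv2.imwrite(f"pics/{n}.png",v[:,:,::-1])
E
python3 v.py p3 180 120 360 300 270 130 430 290
```

```text
(no output)
```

View pics/p3.png

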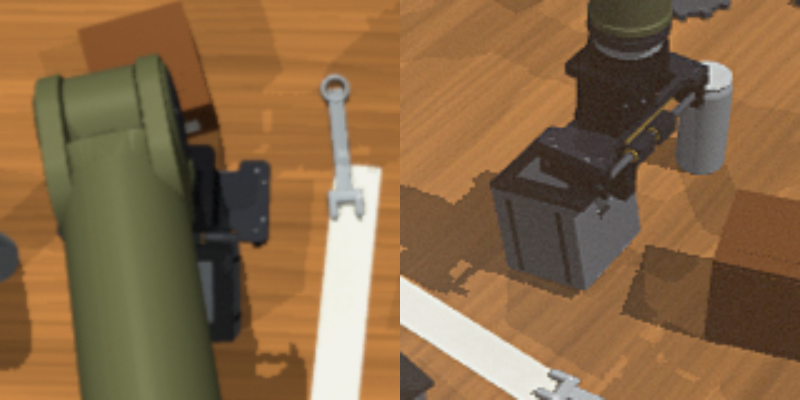

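The crate is tipping about its near edge by about 10°. I continue along the arc.

Request:
carry_out:
  rows:
    - {"offset": [0.011, 0, -0.006], "rot": [0, 0, 0], "gripper": 0}
    - {"offset": [0.011, 0, -0.006], "rot": [0, 0, 0], "gripper": 0}
    - {"offset": [0.012, 0, -0.005], "rot": [0, 0, 0], "gripper": 0}
    - {"offset": [0.012, 0, -0.005], "rot": [0, 0, 0], "gripper": 0}
    - {"offset": [0, 0, 0], "rot": [0, 0, 0], "gripper": 0}

```text
time: 4.45
position: [0.593, 0.1598, 0.1417]
tool_rot: [0.002, -3.141, -0.001]
ft_force: [0.7, 0.4, 0.2]
grip_width: 0.001
```

```bash
python3 v.py p4 180 120 360 300 270 130 430 290
```

```text
(no output)
```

View pics/p4.png

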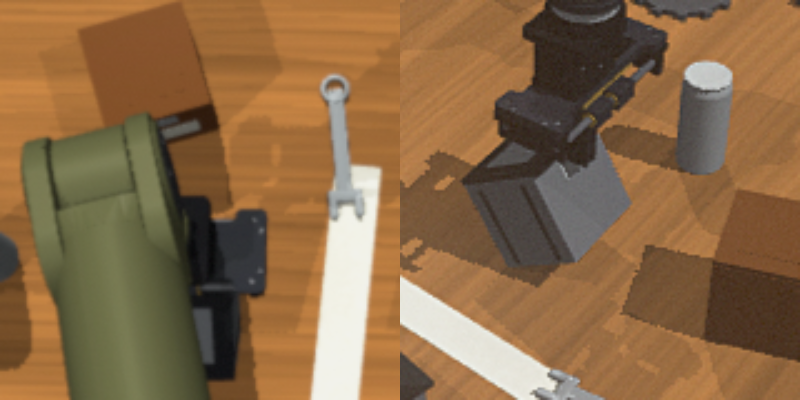

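The crate is at about 35°, with the fingertip in the lip notch. I take it past the balance point slowly.

Request:
carry_out:
  rows:
    - {"offset": [0.009, 0, -0.003], "rot": [0, 0, 0], "gripper": 0}
    - {"offset": [0.009, 0, -0.003], "rot": [0, 0, 0], "gripper": 0}
    - {"offset": [0.009, 0, -0.002], "rot": [0, 0, 0], "gripper": 0}
    - {"offset": [0.009, 0, -0.001], "rot": [0, 0, 0], "gripper": 0}
    - {"offset": [0.009, 0, -0.001], "rot": [0, 0, 0], "gripper": 0}
    - {"offset": [0, 0, -0.005], "rot": [0, 0, 0], "gripper": 0}
    - {"offset": [0, 0, 0], "rot": [0, 0, 0], "gripper": 0}
    - {"offset": [0, 0, 0], "rot": [0, 0, 0], "gripper": 0}

```text
time: 5.55
position: [0.5498, 0.1591, 0.1567]
tool_rot: [-0.0, 3.141, 0.0]
ft_force: [-0.3, -0.3, 0.3]
grip_width: 0.004
```

```bash
python3 v.py p5 180 120 360 300 270 130 430 290
```

```text
(no output)
```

View pics/p5.png

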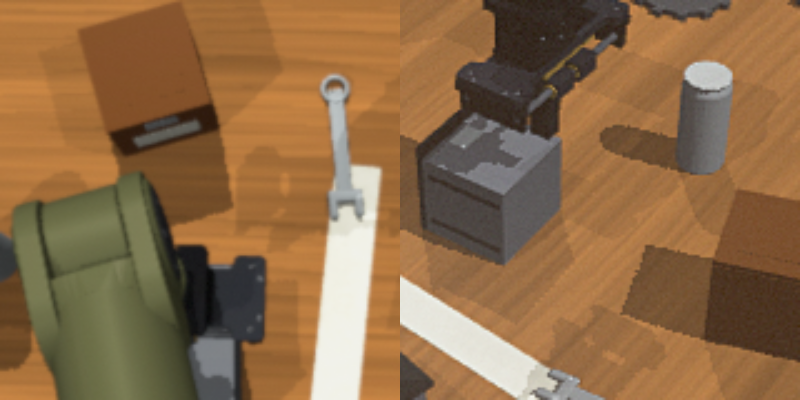

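The left crate has dropped onto its near side. Its far-facing underside (about 530,190 in the right panel) looks plain. Next I go to the right crate.

Request:
carry_out:
  rows:
    - {"offset": [0, 0, -0.04], "rot": [0, 0, 0], "gripper": 0}
    - {"offset": [0, 0, -0.035], "rot": [0, 0, 0], "gripper": 0}
    - {"offset": [-0.015, -0.0515, 0], "rot": [0, 0, 0], "gripper": 0}
    - {"offset": [-0.015, -0.0515, 0], "rot": [0, 0, 0], "gripper": 0}
    - {"offset": [-0.015, -0.0515, 0], "rot": [0, 0, 0], "gripper": 0}
    - {"offset": [-0.015, -0.0515, 0], "rot": [0, 0, 0], "gripper": 0}
    - {"offset": [-0.015, -0.0515, 0], "rot": [0, 0, 0], "gripper": 0}
    - {"offset": [-0.015, -0.0515, 0], "rot": [0, 0, 0], "gripper": 0}
    - {"offset": [-0.015, -0.051, 0], "rot": [0, 0, 5.65], "gripper": 0}
    - {"offset": [0, 0, 0], "rot": [0, 0, 5.65], "gripper": 0}

```text
time: 6.9
position: [0.6536, -0.2079, 0.2307]
tool_rot: [-0.327, -3.123, 0.007]
ft_force: [-0.0, -0.0, 0.3]
grip_width: 0.005
```

```bash
python3 v.py p6 180 150 360 330 270 130 430 290
```

```text
(no output)
```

View pics/p6.png

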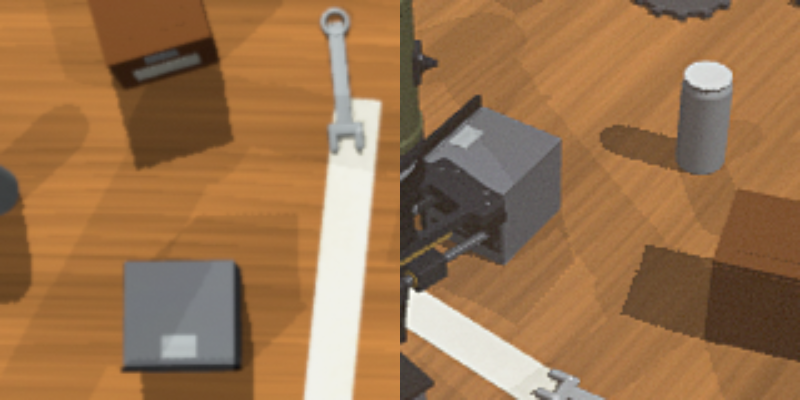

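The left crate lies flat and its underside is plain (right panel, about 530,190), so the right one must be the stamped crate. I descend behind its lip.

Request:
carry_out:
  rows:
    - {"offset": [0, 0.006, 0.045], "rot": [0, 0, 0], "gripper": 0}
    - {"offset": [0, 0, 0.042], "rot": [0, 0, 0], "gripper": 0}
    - {"offset": [0, 0, 0.02], "rot": [0, 0, 0], "gripper": 0}
    - {"offset": [0, 0, 0.02], "rot": [0, 0, 0], "gripper": 0}
    - {"offset": [0.006, 0, 0], "rot": [0, 0, 0], "gripper": 0}
    - {"offset": [0.006, 0, 0], "rot": [0, 0, 0], "gripper": 0}
    - {"offset": [0.006, 0, -0.002], "rot": [0, 0, 0], "gripper": 0}
    - {"offset": [0, 0, 0], "rot": [0, 0, 0], "gripper": 0}

```text
time: 8.0
position: [0.6403, -0.1919, 0.1095]
tool_rot: [0.308, 3.12, -0.001]
ft_force: [4.6, -1.3, 4.1]
grip_width: 0.006
```

```bash
python3 v.py p7 330 150 510 330 180 200 340 360
```

```text
(no output)
```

View pics/p7.png

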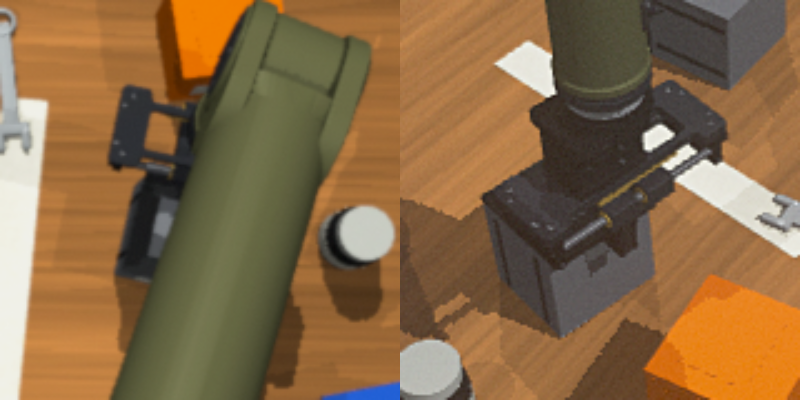

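Fingers are on the middle of the right lip and tipping has begun. I follow the same arc.

Request:
carry_out:
  rows:
    - {"offset": [0.01, 0, -0.008], "rot": [0, 0, 0], "gripper": 0}
    - {"offset": [0.01, 0, -0.008], "rot": [0, 0, 0], "gripper": 0}
    - {"offset": [0.011, 0, -0.006], "rot": [0, 0, 0], "gripper": 0}
    - {"offset": [0.011, 0, -0.006], "rot": [0, 0, 0], "gripper": 0}
    - {"offset": [0.012, 0, -0.005], "rot": [0, 0, 0], "gripper": 0}
    - {"offset": [0.012, 0, -0.004], "rot": [0, 0, 0], "gripper": 0}
    - {"offset": [0, 0, 0], "rot": [0, 0, 0], "gripper": 0}

```text
time: 8.98
position: [0.5722, -0.1785, 0.1437]
tool_rot: [-0.309, -3.126, -0.001]
ft_force: [1.0, 0.4, -0.1]
grip_width: 0.006
```

```bash
python3 v.py p8 330 150 510 330 180 200 340 360
```

```text
(no output)
```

View pics/p8.png

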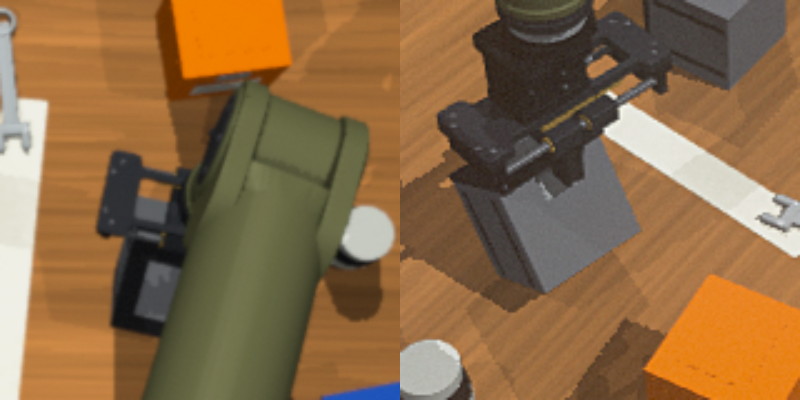

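The crate is close to 37°; I take it past the balance point.

Request:
carry_out:
  rows:
    - {"offset": [0.009, 0, -0.003], "rot": [0, 0, 0], "gripper": 0}
    - {"offset": [0.009, 0, -0.002], "rot": [0, 0, 0], "gripper": 0}
    - {"offset": [0.009, 0, -0.002], "rot": [0, 0, 0], "gripper": 0}
    - {"offset": [0.009, 0, -0.001], "rot": [0, 0, 0], "gripper": 0}
    - {"offset": [0.009, 0, -0.001], "rot": [0, 0, 0], "gripper": 0}
    - {"offset": [0, 0, -0.005], "rot": [0, 0, 0], "gripper": 0}
    - {"offset": [0, 0, 0], "rot": [0, 0, 0], "gripper": 0}
    - {"offset": [0, 0, 0], "rot": [0, 0, 0], "gripper": 0}

```text
time: 10.07
position: [0.5296, -0.1697, 0.1576]
tool_rot: [0.309, 3.126, -0.0]
ft_force: [-0.4, -0.8, -0.8]
grip_width: 0.006
```

```bash
python3 v.py p9 330 150 510 330 180 200 340 360
```

```text
(no output)
```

View pics/p9.png

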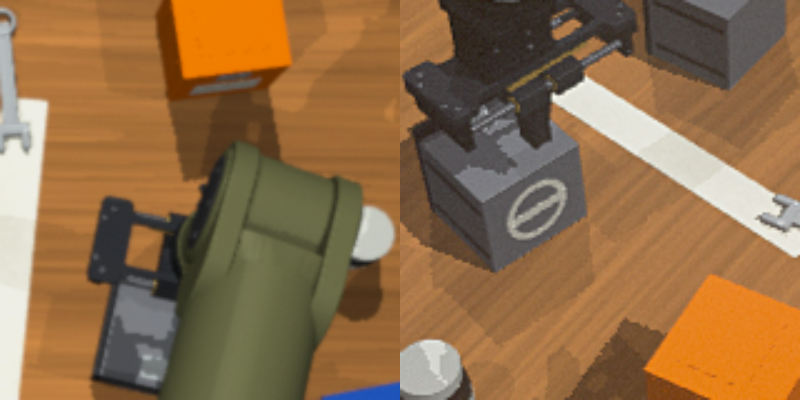

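The stamp ring with its bar shows at about (538,207) in the right panel, so the right crate is the stamped one. I rise clear and measure the lying crate.

Request:
carry_out:
  rows:
    - {"offset": [0, 0, -0.05], "rot": [0, 0, 0], "gripper": 0}
    - {"offset": [-0.04, 0, -0.04], "rot": [0, 0, 0], "gripper": 0}
    - {"offset": [-0.05, -0.03, 0], "rot": [0, 0, 0], "gripper": 0.6}
    - {"offset": [0, -0.05, 0], "rot": [0, 0, 0], "gripper": 0.6}
    - {"offset": [0, -0.05, 0], "rot": [0, 0, 0], "gripper": 0.6}
    - {"offset": [0, 0, 0], "rot": [0, 0, 0], "gripper": 0.6}

```text
time: 10.92
position: [0.5891, -0.3213, 0.247]
tool_rot: [-0.323, -3.123, 0.006]
ft_force: [-0.4, -0.7, 0.9]
grip_width: 0.374
```

```bash
python3 - <<'E'
from h import *
print(ctrl.get_state()["joint_positions"].round(3) if hasattr(ctrl.get_state()["joint_positions"],"round") else ctrl.get_state()["joint_positions"])
a=cam("top","p10"); b=cam("scene","p10s")
E
```

```text
[ 0.095  0.382  0.49   1.385 -0.174  1.419  1.946]
```

View pics/p10.png

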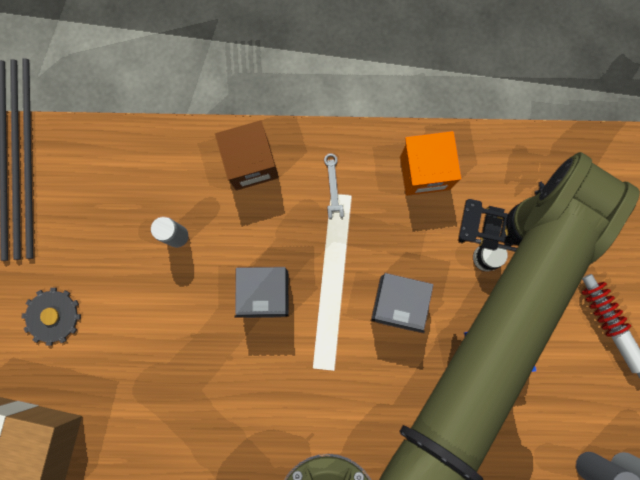

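View pics/p10s.png

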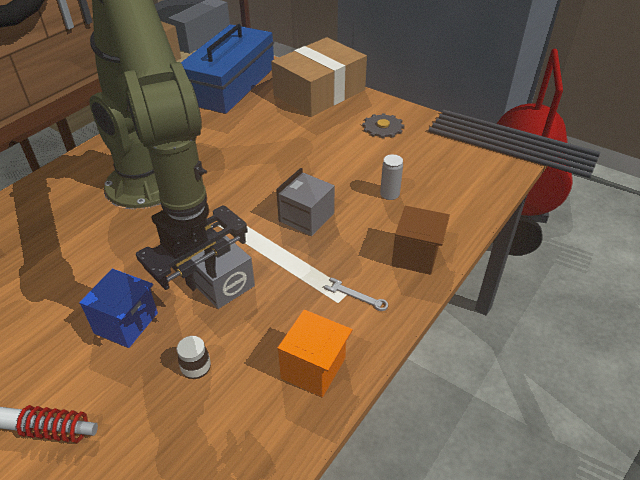

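The top view shows both crates lying, left at (262,290) and right at (402,301); the scene view shows the ring at (234,285) and the left underside plain. Jar (491,257) and can (163,230) are untouched. I measure the top faces at z = 0.10.

```bash
cat > m.py <<'E'
from h import *
import sys
def tape(c):
    A=ray(c,(312.5,367.9),.001);B=ray(c,(333.5,370),.001);C=ray(c,(330.3,189.5),.001);D=ray(c,(351.3,191.6),.001)
    return (A+B)/2,(C+D)/2
def top(c,x0,x1,y0,y1):
    im=c["img"].astype(int); m=np.zeros(im.shape[:2],np.uint8)
    r=im[y0:y1,x0:x1]; sat=r.max(-1)-r.min(-1)
    m[y0:y1,x0:x1]=((r.max(-1)>62)&(sat<35))
    m=cv2.morphologyEx(m,cv2.MORPH_OPEN,np.ones((3,3)))
    k,_=cv2.findContours(m,cv2.RETR_EXTERNAL,cv2.CHAIN_APPROX_NONE); k=max(k,key=cv2.contourArea)
    r=cv2.minAreaRect(k); P=np.array([ray(c,p,.1) for p in cv2.boxPoints(r)])
    return r,P
if __name__=="__main__":
    c=cam("top","m_last"); a,b=tape(c); d=(b-a)/np.linalg.norm(b-a); n=np.array([-d[1],d[0],0]); print("tape",a.round(3),b.round(3),"dir",d.round(3))
    for s in sys.argv[1:]:
        r,P=top(c,*map(int,s.split(","))); M=P.mean(0); print(r); print(P.round(4)); print("mid",M.round(4),"tape y",((M-a)@n).round(4),"sides",[np.linalg.norm(P[i]-P[i-1]).round(3) for i in range(4)])
E
python3 m.py 225,298,255,330 365,440,262,335
```

```text
tape [0.307 0.014 0.001] [ 0.734 -0.021  0.001] dir [ 0.997 -0.083  0.   ]
((260.5, 290.5), (47.0, 49.0), 90.0)
[[0.5351 0.2104 0.1   ]
 [0.537  0.1021 0.1   ]
 [0.4339 0.0994 0.1   ]
 [0.432  0.2066 0.1   ]]
mid [0.4845 0.1546 0.1   ] tape y 0.1545 sides [np.float64(0.103), np.float64(0.108), np.float64(0.103), np.float64(0.107)]
((403.8163146972656, 301.208251953125), (51.32744598388672, 47.02799606323242), 12.804265975952148)
[[ 0.4275 -0.0945  0.1   ]
 [ 0.5284 -0.1168  0.1   ]
 [ 0.5052 -0.2273  0.1   ]
 [ 0.4047 -0.2039  0.1   ]]
mid [ 0.4665 -0.1606  0.1   ] tape y -0.1612 sides [np.float64(0.112), np.float64(0.103), np.float64(0.113), np.float64(0.103)]
```

Request:
carry_out:
  rows:
    - {"offset": [0, 0, 0], "rot": [0, 0, 10], "gripper": 0.6}
    - {"offset": [0, 0, 0], "rot": [0, 0, 10], "gripper": 0.6}
    - {"offset": [0, 0, 0], "rot": [0, 0, 10], "gripper": 0.6}
    - {"offset": [0, 0, 0], "rot": [0, 0, 10], "gripper": 0.6}
    - {"offset": [0, 0, 0], "rot": [0, 0, 10], "gripper": 0.6}
    - {"offset": [0, 0, 0], "rot": [0, 0, 10], "gripper": 0.6}
    - {"offset": [0, 0, 0], "rot": [0, 0, 10], "gripper": 0.6}
    - {"offset": [0, 0, 0], "rot": [0, 0, 10], "gripper": 0.6}
    - {"offset": [0, 0, 0], "rot": [0, 0, 10], "gripper": 0.6}
    - {"offset": [0, 0, 0], "rot": [0, 0, 0], "gripper": 0.6}

```text
time: 12.32
position: [0.5931, -0.3125, 0.2474]
tool_rot: [-2.423, -1.998, -0.001]
ft_force: [-0.6, 0.2, -0.6]
grip_width: 0.598
```

Request:
carry_out:
  rows:
    - {"offset": [0.01, -0.038, 0], "rot": [0, 0, 0], "gripper": 0.6}
    - {"offset": [0.01, -0.038, 0], "rot": [0, 0, 0], "gripper": 0.6}
    - {"offset": [0.01, -0.038, 0], "rot": [0, 0, 0], "gripper": 0.6}
    - {"offset": [0.01, -0.038, 0], "rot": [0, 0, 0], "gripper": 0.6}
    - {"offset": [0, 0, 0.04], "rot": [0, 0, 0], "gripper": 0.6}
    - {"offset": [0, 0, 0.04], "rot": [0, 0, 0], "gripper": 0.6}
    - {"offset": [0, 0, 0], "rot": [0, 0, 0], "gripper": 0.6}

```text
time: 13.2
position: [0.4492, -0.2439, 0.1655]
tool_rot: [-2.421, -1.995, 0.004]
ft_force: [-0.2, 0.6, 0.7]
grip_width: 0.604
```

```bash
python3 v.py p11 350 220 550 420 80 170 280 370
```

```text
(no output)
```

View pics/p11.png

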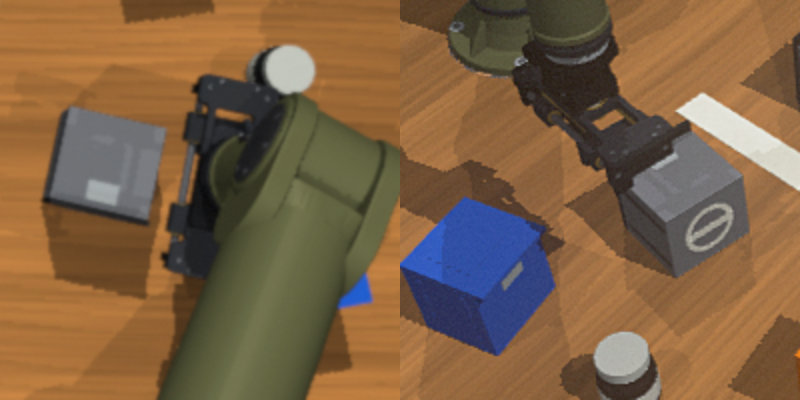

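The gripper stands beside the crate's right side, with its jaws spanning along that side and clear of the jar and the blue box. I descend and push.

Request:
carry_out:
  rows:
    - {"offset": [0, 0, 0.035], "rot": [0, 0, 0], "gripper": 0.6}
    - {"offset": [0, 0, 0.035], "rot": [0, 0, 0], "gripper": 0.6}
    - {"offset": [0, 0, 0.032], "rot": [0, 0, 0], "gripper": 0.6}
    - {"offset": [0.01, 0, 0], "rot": [0, 0, 0], "gripper": 0.6}
    - {"offset": [0.01, 0, 0], "rot": [0, 0, 0], "gripper": 0.6}
    - {"offset": [0.01, 0, 0], "rot": [0, 0, 0], "gripper": 0.6}
    - {"offset": [0.01, 0, 0], "rot": [0, 0, 0], "gripper": 0.6}
    - {"offset": [0, 0, 0], "rot": [0, 0, 0], "gripper": 0.6}

```text
time: 14.3
position: [0.4601, -0.2061, 0.0668]
tool_rot: [2.426, 1.993, 0.004]
ft_force: [0.9, -1.7, 0.9]
grip_width: 0.599
```

```bash
python3 v.py p12 300 220 500 420 120 150 320 350
```

View pics/p12.png

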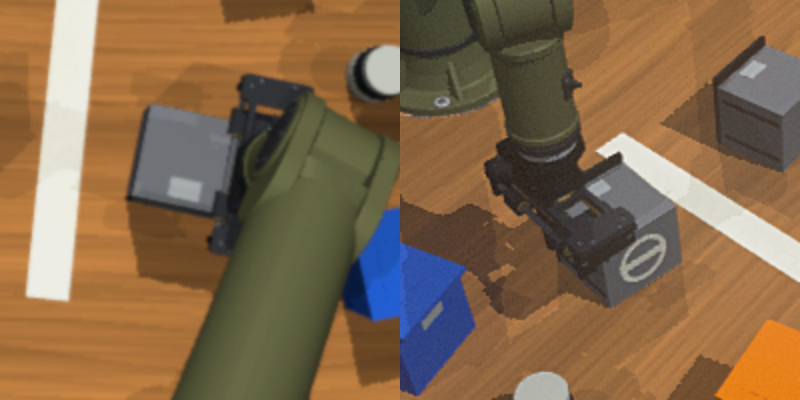

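The crate is in contact and sliding squarely. I keep pushing.

Request:
carry_out:
  rows:
    - {"offset": [0.012, 0, 0], "rot": [0, 0, 0], "gripper": 0.6}
    - {"offset": [0.012, 0, 0], "rot": [0, 0, 0], "gripper": 0.6}
    - {"offset": [0.012, 0, 0], "rot": [0, 0, 0], "gripper": 0.6}
    - {"offset": [0.012, 0, 0], "rot": [0, 0, 0], "gripper": 0.6}
    - {"offset": [0.012, 0, 0], "rot": [0, 0, 0], "gripper": 0.6}
    - {"offset": [0.012, 0, 0], "rot": [0, 0, 0], "gripper": 0.6}
    - {"offset": [0.012, 0, 0], "rot": [0, 0, 0], "gripper": 0.6}
    - {"offset": [0.012, 0, 0], "rot": [0, 0, 0], "gripper": 0.6}
    - {"offset": [0.012, 0, 0], "rot": [0, 0, 0], "gripper": 0.6}
    - {"offset": [0, 0, 0], "rot": [0, 0, 0], "gripper": 0.6}

```text
time: 15.65
position: [0.4797, -0.0992, 0.0654]
tool_rot: [-2.427, -1.993, -0.0]
ft_force: [0.5, -0.0, -0.1]
grip_width: 0.601
```

```bash
python3 v.py p13 230 220 430 420 140 130 340 330
```

```text
(no output)
```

View pics/p13.png

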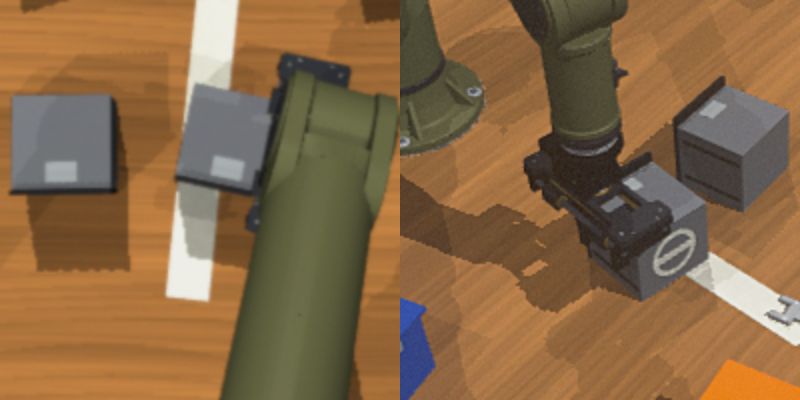

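```bash
python3 - <<'E'
from h import *
from m import tape
c=cam("top"); a,b=tape(c); d=(b-a)/np.linalg.norm(b-a); n=np.array([-d[1],d[0],0])
A=ray(c,(327.5,262.5),.1);B=ray(c,(320,306),.1); print(A,B,np.linalg.norm(A-B))
e=(A-B)/np.linalg.norm(A-B); y=np.array([-e[1],e[0],0]); M=(A+B)/2-.055*y; print(M,(M-a)@n)
p=np.array(ctrl.get_state()["position"]); print("by tcp",(p+.0645*y-a)@n)
E
```

```text
[0.54860439 0.00834689 0.1       ] [0.4525869  0.02317004 0.1       ] 0.09715495168729231
[ 0.49220418 -0.03859761  0.1       ] -0.03742184931341482
by tcp -0.03520777641198897
```

Both measures put the crate 35 to 37 mm short of the tape's centre line. I push 36 mm more, then back off and rise.

Request:
carry_out:
  rows:
    - {"offset": [0.009, 0, 0], "rot": [0, 0, 0], "gripper": 0.6}
    - {"offset": [0.009, 0, 0], "rot": [0, 0, 0], "gripper": 0.6}
    - {"offset": [0.009, 0, 0], "rot": [0, 0, 0], "gripper": 0.6}
    - {"offset": [0.009, 0, 0], "rot": [0, 0, 0], "gripper": 0.6}
    - {"offset": [0, 0, 0], "rot": [0, 0, 0], "gripper": 0.6}
    - {"offset": [0, 0, 0], "rot": [0, 0, 0], "gripper": 0.6}
    - {"offset": [-0.02, 0, 0], "rot": [0, 0, 0], "gripper": 0.6}
    - {"offset": [-0.03, 0, 0], "rot": [0, 0, 0], "gripper": 0.6}
    - {"offset": [-0.03, 0, -0.02], "rot": [0, 0, 0], "gripper": 0.6}
    - {"offset": [-0.03, 0, -0.04], "rot": [0, 0, 0], "gripper": 0.6}

```text
time: 17.05
position: [0.4639, -0.1737, 0.1251]
tool_rot: [-2.427, -1.99, 0.003]
ft_force: [1.0, 0.2, 0.4]
grip_width: 0.599
```

Request:
carry_out:
  rows:
    - {"offset": [-0.03, 0, -0.05], "rot": [0, 0, 0], "gripper": 0.6}
    - {"offset": [-0.03, 0, -0.05], "rot": [0, 0, 0], "gripper": 0.6}
    - {"offset": [-0.03, 0, 0], "rot": [0, 0, 0], "gripper": 0.6}
    - {"offset": [0, 0, 0], "rot": [0, 0, 0], "gripper": 0.6}
    - {"offset": [0, 0, 0], "rot": [0, 0, 0], "gripper": 0.6}

```text
time: 17.68
position: [0.4477, -0.2606, 0.2251]
tool_rot: [-2.428, -1.992, -0.001]
ft_force: [0.1, 1.1, -0.1]
grip_width: 0.599
```

```bash
python3 m.py 225,298,255,330 305,380,255,315; python3 - <<'E'
from h import *
cam("scene","p14s"); print(ctrl.get_state()["ft_force"])
E
```

```text
tape [0.307 0.014 0.001] [ 0.734 -0.021  0.001] dir [ 0.997 -0.083  0.   ]
((260.5, 290.5), (47.0, 49.0), 90.0)
[[0.5351 0.2104 0.1   ]
 [0.537  0.1021 0.1   ]
 [0.4339 0.0994 0.1   ]
 [0.432  0.2066 0.1   ]]
mid [0.4845 0.1546 0.1   ] tape y 0.1545 sides [np.float64(0.103), np.float64(0.108), np.float64(0.103), np.float64(0.107)]
((331.4927673339844, 280.9332275390625), (50.643226623535156, 55.99645233154297), 12.26477336883545)
[[ 0.4586  0.0654  0.1   ]
 [ 0.5799  0.0417  0.1   ]
 [ 0.5578 -0.0683  0.1   ]
 [ 0.437  -0.0434  0.1   ]]
mid [ 0.5083 -0.0012  0.1   ] tape y 0.0012 sides [np.float64(0.111), np.float64(0.124), np.float64(0.112), np.float64(0.123)]
[ 0.86043964 -0.11641027 -0.05707113]
```

View pics/m_last.png

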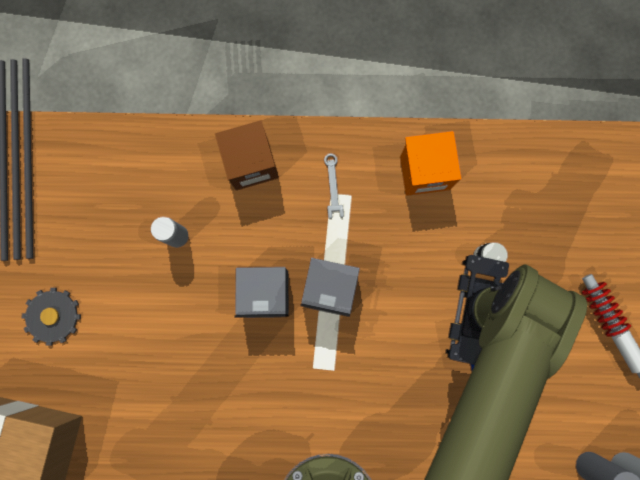

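View pics/p14s.png

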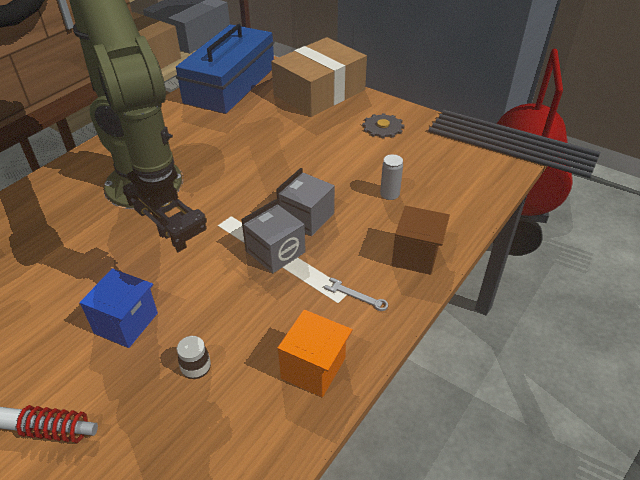

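The stamped crate sits over the tape (top 331,287; ring at scene 288,248), 1 mm off the centre line. Its mask took in some tape lengthwise, which does not affect the sideways measure. The left crate, can, jar and wrench have not moved, and the arm is clear.

```bash
python3 -c "
from bench import workorder
print(workorder.close_job())"
```

```text
the job is handed in; nothing more can be done
None
```

I tipped the left crate and then the right crate onto their near sides by pulling the lip with shut fingertips. The left underside was plain and the ring showed on the right one, so I pushed the right crate sideways onto the tape. I then backed off and handed the job in; the last robot time I read was 17.7 s, and the hand-in gives no verdict.

- **Stamped crate:** the last picture puts its middle about 1 mm from the tape's centre line and well between its ends. It still lies on its near side with the ring showing. The contour for that measure took in some tape, making the crate look 124 mm long instead of 100 mm. That blurs its position along the tape but not the sideways figure.
- **Unstamped crate:** it lies about 154 mm left of the tape's centre line. By my measurement its near lower edge is within a few millimetres of where it started.
- **Bystanders and arm:** the oil can, grease jar and wrench look unmoved in the pictures. The wrist force read about 1 N or less with the arm clear, which is noise level.

No other check failed or disagreed.

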